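# Seal the sample canister with its disk and screw ring

### The arm

A 6-joint arm with a two-finger parallel gripper is mounted at the origin on a cart in front of the work surface, level with it; the furniture and walls round the work are solid. World frame = base frame: x ahead of the robot, y to its left, z up, the work surface at z = 0. Lengths are in m, angles in rad, forces in N, time in s.
With the tool pointing down it reaches from about 0.425 to 0.95 m from the base axis. Payload 3.5 kg.
Tool frame: the origin (TCP) lies midway between the tips of the shut fingers; the grasp point (between the pads) lies 19 mm behind it (ctrl.hold_point_z is the distance from the TCP to the grasp point, in m); z points along the fingers, y is the line along which they close (so a half turn about z gives the same grasp; the last joint's range is limited). The gripper opens to 85 mm and grips with 20 to 120 N. Pads are 22 mm wide; open, the fingers measure 114 mm over their backs; the gripper's body (76 mm by 85 mm) begins 54 mm behind the grasp point. The pads swing forward as they close: fully open they stand 13 mm farther back than shut.
Start: joints at [-1.37, 0.286, 1.577, -0, 1.279, -0.15], TCP at [0.232, -0.634, 0.231] pointing down, gripper open.
Joint ranges: [-2.77, 2.77], [-0.9, 2.22], [0.21, 2.48], [-1.53, 4.67], [0.24, 2.81], [-2.84, 2.84]. Speed limits (rad/s): [2.79, 2.79, 3.14, 3.14, 3.14, 3.14].

### API

Orientations are given as a unit quaternion [x, y, z, w].
In Python, from plant import readout, cams, sign_off, ctrl gives the robot as it stands. The module is installed in compiled form; this text tells all that it offers.
- The arm moves only by the tool step_arm, never from a script. Its argument "increments" is a list of rows, each a list of 2 entries, a list of its own where there are three numbers: the shift along the world's x, y, z in mm, then the turn, a rotation vector about the world's x, y, z in rad. In form: [[[x, y, z], [rx, ry, rz]], ...]. A call has 1 to 8 rows; each row shifts and turns the commanded pose from where the row before left it; what a row does not reach is not made up. A row lasts 1/12 s, in which the tool goes at most 41.7 mm and 7.16 degrees, less where a joint would pass 70% of its speed; a pose out of reach is approached as far as the arm can. A call is refused whole if a number of a shift passes 41.7 or a number of a turn 0.125, either way. A call with a gripper value outside its range is refused whole. "fingers" is the opening, from -1 (shut) to 1 (fully open), set as the call begins (left out, the last holds). The fingers move at their own pace and stop on an object; "grip_force" is the grip in N (left out, the last holds). Time passes only in rows, so rows that do not move let the fingers close. It gives the time, the measured TCP pose, the force, the opening and the grip force at its end, in the units of the state.
- readout.get_state(): the state, without advancing time (a new reading comes with each control period).
- cams.read_camera(name): name is "side" or "top"; returns the picture (400x640x3 uint8, red, green, blue); there is no depth.
- cams.get_calibration(name): a dict with "fx", "fy", "cx", "cy" (pixels), "eye" and "rotation" of the camera in the world. Camera axes: x right, y up, looking along -z (the intrinsics and any distortion apply to the point x, -y, -z); pixel columns grow to the right and rows downward; lengths in m; the calibration is good to about 2 mm. A picture is of the moment at which its call begins. get_calibration takes no time and is no camera call.
- sign_off(): hands the job in; it is judged then, once.
The state is a dict: "time": time; "qpos": joint angles; "dq": joint speeds; "joint_efforts": joint torques, N m; "eef_pos": TCP position; "tcp_rot": TCP orientation; "contact_force": force on the tool from outside, world axes, zero at the start; "wrist_torque": the same for the moment, N m; "opening": opening from 0.0 (shut) to 1.0 (fully open); "finger_force": force on a finger pad.
Only numpy, scipy, OpenCV 4.12 (cv2) and the standard library are available. Lean on these libraries where they do the work, as an engineer would, in place of code of your own. Each camera call takes 0.05 s, during which the arm holds its last target. There are 200 camera calls.

### The job

Close the white sample canister for transport: set the loose metal sealing disk flat in the canister's mouth, stub upward, then put the dark octagonal screw ring over it and screw it down clockwise until it is fully home on the rim. Go gently, do not force the thread, and leave the other things on the desk where they are.

Things in the scene. Friction and masses are not known exactly. Their poses are not given: they have to be found in the camera images.
- canister: White ribbed plastic canister on a round steel foot plate (90 mm diameter, 6 mm thick) screwed to the desk: it cannot move or turn. Origin: centre of the underside, z up. Body 60 mm in diameter up to z = 52 mm, above it a threaded neck 40 mm in diameter (48 mm over the thread) up to the rim at z = 70 mm; its outside narrows to 38 mm in the top 3 mm.
- mouth (a point): Centre of the canister's mouth at rim height (70 mm above the canister's origin). The mouth is a round recess 35 mm in diameter; 4 mm below the rim lies a black sprung seat ring (25 mm hole) that carries the disk. The seat yields downward: 2.5 N to start, 2.5 N more per mm, 5 mm of travel. The rim itself is a stiff black gasket ring: 9 N to start, 15 N more per mm, 1.5 mm of travel.
- thread (a point): Point on the canister's axis half way up its threaded neck (61 mm above the origin). Right-handed thread (clockwise from above closes), four starts with blunt ends, 28 mm of descent per turn. Where round the neck the starts lie is not known: it must be felt. A ring pin that lands on a blunt start can jam: then lift a little, turn back and try again. About 3 N of downward push will do.
- disk: Aluminium sealing disk, 32.8 mm in diameter, 7 mm thick (lowest 2 mm narrower, 30 mm), with an upright finger stub on top, 12 mm in diameter, from 7 to 22 mm above the underside; 50 g. Origin: centre of the underside, z up. Starts flat on the desk, stub up. On the unpressed seat its origin is 66 mm above the canister's origin (3 mm proud of the rim); pressed home 63 mm (flush).
- ring: Dark steel octagonal screw ring like an open cap nut, 56 mm over the flats (61 mm over the corners), 18 mm high, 80 g. Origin: centre of the lower edge, z up; x and y point to flats (a flat every 45 degrees). Flange on top (z = 15 to 18 mm) with a 25 mm hole that passes the stub; inside 50.4 mm wide with four 2.5 mm pins pointing inward at z = 3 mm to radius 21.2 mm. Starts on the desk, flange up.
- ring_top (a point): Centre of the ring's top, 18 mm above its origin. The pins first rest on the thread, how high depends on the angle; then under half a turn clockwise brings the flange onto the disk (76 mm over the canister origin) and, pressing the disk down, onto the rim gasket (73 mm). Turning takes 0.1 N m, later more. It is tight when it stays at 73 mm unpushed; turning on to below 72 mm forces it.
- dropper_bottle: Small soft plastic dropper bottle, 24 mm across, 60 mm tall, standing behind and right of the canister. Bystander. Origin: centre of the underside.
- label_roll: White label roll lying flat, 68 mm in diameter, 26 mm high. Bystander. Origin: centre of the underside.
- stapler: Black desk stapler, 36 x 128 x 47 mm. Bystander. Origin: centre of the underside.
Things that resemble listed ones, but are neither listed nor needed, are in the scene too. Several things look just like the disk: the one meant starts farthest to the robot's right.

How it is judged:
By the outcome, as a careful person would: the job done as asked, in the order asked, and still so for the second after the job is handed in, with the robot touching nothing.
It also fails if it takes over 67 s, if anything falls off the work surface, if the arm or the gripper's body presses on something with over 40 N, if the wrist force passes 120 N, or if a joint passes its speed limit or range.

## Working session

There is one attempt and no reset: what is moved stays moved. The work goes in short steps, Python scripts to look and compute and a tool call to move; the robot and the scene stay as the last step left them, time stands still between calls to the robot, and variables do not carry over. Pictures are saved under pics/ and viewed, at most 10 in all, crops included, and the job is handed in when it is done.

Besides the shell and the picture viewer there is one more tool, called after "Call:" as a command line: name --argument value ..., lists and objects as JSON in quotes. step_arm: Moves the arm, as the interface text tells. Its arguments: {"type":"object","properties":{"increments":{"type":"array","items":{"type":"array"}},"fingers":{"type":"number"},"grip_force":{"type":"number"}},"required":["increments"]}

```bash
mkdir -p pics; python3 - <<'E'
from plant import readout,cams,ctrl
import cv2
for n in("top","side"):
    cv2.imwrite(f"pics/{n}0.png",cams.read_camera(n)[:,:,::-1]); print(n,cams.get_calibration(n))
s=readout.get_state();print(s,ctrl.hold_point_z)
E
```

```text
top {'fx': 513.2983711593424, 'fy': 513.2983711593424, 'cx': 313.5779999302871, 'cy': 201.12471105157124, 'eye': array([0.32483086, 0.05426839, 1.36406628]), 'rotation': array([ 0.05370146, -0.06581569, -0.70023103,  0.7088448 ])}
side {'fx': 488.32861295616084, 'fy': 488.32861295616084, 'cx': 326.9590383055008, 'cy': 197.57955181525426, 'eye': array([0.3046252 , 0.77466187, 0.78382749]), 'rotation': array([-0.0662095 ,  0.38994708,  0.90840812, -0.13547052])}
{'time': 0.1, 'qpos': array([-1.37001652e+00,  2.87100759e-01,  1.57805109e+00, -1.82398565e-05,
        1.27863892e+00, -1.50021041e-01]), 'dq': array([ 0.00153679, -0.00168732, -0.00298295, -0.00060379,  0.00040997,
       -0.000114  ]), 'joint_efforts': array([ 7.55901638e-04, -4.07296765e+01, -2.93700385e+01, -1.66098339e-04,
        3.42748310e-03,  2.40624800e-07]), 'eef_pos': array([ 0.23185056, -0.6332804 ,  0.23005864]), 'tcp_rot': array([ 9.84655688e-01,  1.74504924e-01, -3.66182147e-05, -1.09848363e-03]), 'contact_force': array([-0.39996291,  0.86562951, -0.22157267]), 'wrist_torque': array([-0.03850018, -0.02256291,  0.00638582]), 'finger_force': 0.0, 'opening': 0.99888125966853} 0.0187
```

View pics/top0.png

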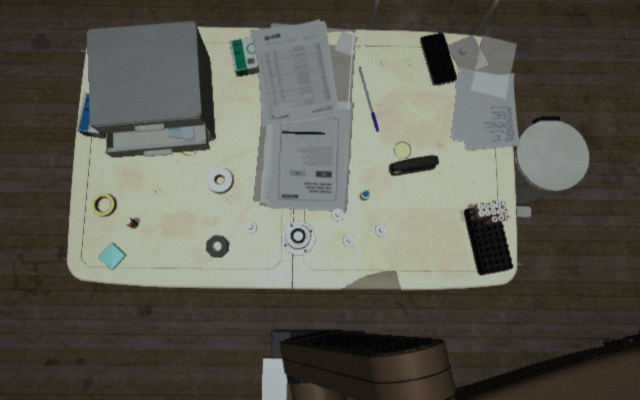

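View pics/side0.png

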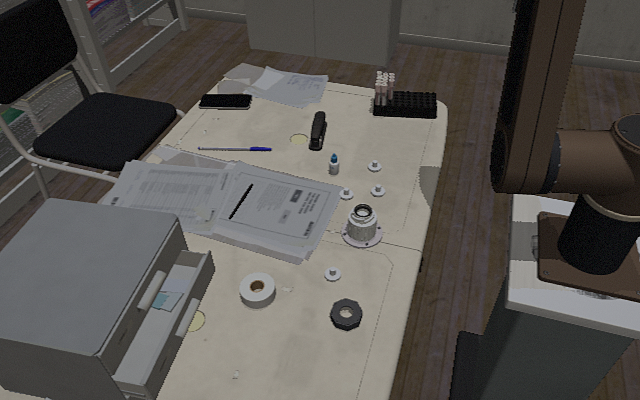

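The top view shows disk look-alikes at (251,227), (337,214), (349,240) and (381,230). The last is the rightmost, so it is the disk to use. The canister is at (298,237) and the ring at (217,246). The side view has the canister at (362,222), the ring at (346,314) and the right disk at (375,165).

```bash
cat > h.py <<'E'
import numpy as np,cv2
from plant import readout,cams
from scipy.spatial.transform import Rotation as R
C={n:cams.get_calibration(n) for n in("top","side")}
def pix(n,p):
    c=C[n];q=R.from_quat(c['rotation']).inv().apply(np.array(p)-c['eye'])
    return np.array([c['cx']+c['fx']*q[0]/-q[2], c['cy']-c['fy']*q[1]/-q[2]])
def at(n,u,z):
    c=C[n];d=R.from_quat(c['rotation']).apply([(u[0]-c['cx'])/c['fx'],-(u[1]-c['cy'])/c['fy'],-1])
    return c['eye']+d*(z-c['eye'][2])/d[2]
def crop(im,u,w=32,s=8):
    x,y=int(u[0])-w//2,int(u[1])-w//2
    return cv2.resize(im[y:y+w,x:x+w],None,fx=s,fy=s,interpolation=cv2.INTER_CUBIC),(x,y)
E
python3 - <<'E'
from h import *
t=cv2.imread("pics/top0.png");s=cv2.imread("pics/side0.png")
P=dict(can=((298,237),(362,222)),ring=((217,246),(346,314)),disk=((381,230),(375,165)))
rows=[]
for im,k,w in((t,0,40),(s,1,48)):
    r=[]
    for n in P:
        c,o=crop(im,P[n][k],w,5 if k else 6);c=cv2.resize(c,(240,240))
        for i in range(0,w,8): 
            cv2.putText(c,str(o[0]+i),(i*240//w,8),0,.3,(0,0,255));cv2.line(c,(i*240//w,0),(i*240//w,240),(0,0,255) if 0 else (180,120,0),1)
            cv2.putText(c,str(o[1]+i),(0,i*240//w+8),0,.3,(0,0,255));cv2.line(c,(0,i*240//w),(240,i*240//w),(180,120,0),1)
        r.append(c)
    rows.append(np.hstack(r))
cv2.imwrite("pics/c0.png",np.vstack(rows))
for n,z in(("can",.07),("ring",.018),("disk",.022)):print(n,at("top",P[n][0],z),at("side",P[n][1],z))
for u in((337,214),(349,240),(381,230)): print(at("top",u,.015))
E
```

```text
can [0.45360515 0.07158376 0.07      ] [0.45017394 0.10572978 0.07      ]
ring [0.43256537 0.28344178 0.018     ] [0.4312663  0.28984447 0.018     ]
disk [ 0.47959391 -0.1459967   0.022     ] [ 0.47721836 -0.13439411  0.022     ]
[ 0.52164274 -0.030309    0.015     ]
[ 0.45283066 -0.06217737  0.015     ]
[ 0.48040113 -0.14704125  0.015     ]
```

View pics/c0.png

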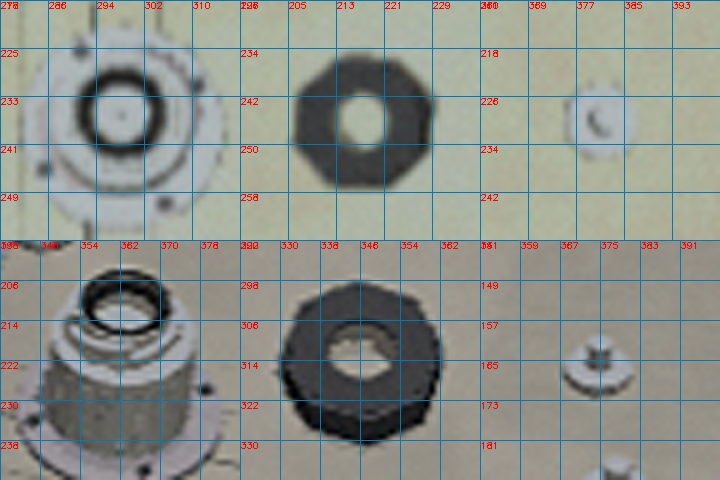

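The crops put these at the following pixels. Canister rim: top (298.2,235.8), side (363,210.4). Ring hole: top (217.2,246.3). Disk flange: top (381.1,230.2), side (374.5,166).

```bash
cat >> h.py <<'E'
from scipy.optimize import minimize
def poly(r,z,n=60,a=0): 
    t=np.arange(n)*2*np.pi/n+a;return np.c_[r*np.cos(t),r*np.sin(t),z+0*t]
def hull(n,pts,p,s=8):
    q=np.array([pix(n,x+np.r_[p[0],p[1],p[2] if len(p)>2 else 0]) for x in pts]);return cv2.convexHull((q*s).astype(np.float32))
def solve2(ut,us,z):
    f=lambda p:np.r_[pix("top",(p[0],p[1],z))-ut,pix("side",(p[0],p[1],z))-us]
    from scipy.optimize import least_squares
    r=least_squares(f,at("top",ut,z)[:2],x_scale=.01);return r.x,r.fun
E
python3 - <<'E'
from h import *
for n,a,b,z in(("can",(297.8,235.4),(362.6,210),.07),("disk",(380.7,229.8),(374.1,165.6),.007)):
    print(n,at("top",a,z),at("side",b,z),*solve2(a,b,z))
# ring: dark mask vs silhouette
for n,u in(("top",(217,246)),("side",(346,306))):
    im=cv2.imread(f"pics/{n}0.png").max(2);m=np.zeros(im.shape,np.uint8)
    x,y=u;m[y-24:y+30,x-24:x+25]=(im[y-24:y+30,x-24:x+25]<95)
    cs,_=cv2.findContours(m,cv2.RETR_EXTERNAL,cv2.CHAIN_APPROX_NONE);c=max(cs,key=cv2.contourArea)
    F=np.zeros(im.shape,np.uint8);cv2.drawContours(F,[c],-1,1,-1)
    F=F.astype(float);M=cv2.moments(F)
    def cost(p):
        P=np.r_[poly(.0303,0,8,p[2]),poly(.0303,.018,8,p[2])]
        G=np.zeros((400*4,640*4),np.uint8);h=(hull(n,P,p[:2],1)+.5)*4-.5
        cv2.fillPoly(G,[(h*16).astype(np.int32)],1,shift=4)
        G=cv2.resize(G.astype(np.float32),(640,400),interpolation=cv2.INTER_AREA);return abs(G-F).sum()
    best=min((minimize(cost,[.432,.285,a],method="Nelder-Mead",options=dict(initial_simplex=np.array([[.432,.285,a],[.438,.285,a],[.432,.291,a],[.432,.285,a+.2]]))) for a in(.1,.3,.5,.7)),key=lambda r:r.fun)
    print(n,best.x,np.degrees(best.x[2])%45,best.fun,F.sum())
E
```

```text
can [0.45765289 0.07215313 0.07      ] [0.45748988 0.07211723 0.07      ] [0.45755476 0.07213156] [ 0.00791973  0.03880524 -0.0321693  -0.00159386]
disk [ 0.48184885 -0.14744013  0.007     ] [ 0.48222149 -0.14939451  0.007     ] [ 0.48197241 -0.14807056] [ 0.23560823 -0.04315884 -0.02531866  0.34582274]
top [0.43349934 0.28433304 0.36421903] 20.868213075760718 25.3125 389.0
side [0.43313595 0.28442408 1.15247219] 21.031792426945273 46.5625 804.0
```

Call:
step_arm --increments '[[[17.9,34.7,-5],[0,0,0.1]],[[17.9,34.7,-5],[0,0,0.1]],[[17.9,34.7,-5],[0,0,0.1]],[[17.9,34.7,-5],[0,0,0.1]],[[17.9,34.7,-5],[0,0,0.1]],[[17.9,34.7,-5],[0,0,0.1]],[[17.9,34.7,-5],[0,0,0.1]]]' --fingers -0.1 --grip_force 20

```text
time: 0.68
eef_pos: [0.3576, -0.3889, 0.1956]
tcp_rot: [0.864, 0.504, 0.0, -0.0]
contact_force: [0.4, -0.4, -0.0]
opening: 0.449
finger_force: 0.0
```

Call:
step_arm --increments '[[[17.9,34.7,-15],[0,0,0.1]],[[17.9,34.7,-15],[0,0,0.1]],[[17.9,34.7,-15],[0,0,0.1]],[[17.9,34.7,-15],[0,0,0.1]],[[17.9,34.7,-15],[0,0,0.1]],[[17.9,34.7,-15],[0,0,0.1]],[[17.9,34.7,-15],[0,0,0.1]],[[0,0,0],[0,0,0]]]'

```text
time: 1.35
eef_pos: [0.4813, -0.1424, 0.088]
tcp_rot: [0.637, 0.771, 0.0, -0.004]
contact_force: [-0.3, 1.2, -0.5]
opening: 0.45
finger_force: 0.0
```

Call:
step_arm --increments '[[[0,0,-15],[0,0,0]],[[0,0,-15],[0,0,0]],[[0,0,-15],[0,0,0]],[[0,0,0],[0,0,0]],[[0,0,0],[0,0,0]]]'

```text
time: 1.77
eef_pos: [0.4812, -0.1489, 0.0459]
tcp_rot: [0.641, 0.768, -0.0, -0.001]
contact_force: [-0.9, 0.4, 0.5]
opening: 0.453
finger_force: 0.0
```

```bash
python3 - <<'E'
from h import *
out=[]
for n in("side","top"):
    im=cams.read_camera(n)[:,:,::-1].copy();u=pix(n,(.482,-.148,.02))
    c,o=crop(im,u,60,6);out.append(c)
cv2.imwrite("pics/d1.png",np.hstack(out));print(readout.get_state()['eef_pos'],o)
E
```

```text
[ 0.48254499 -0.14957327  0.0475514 ] (351, 199)
```

View pics/d1.png

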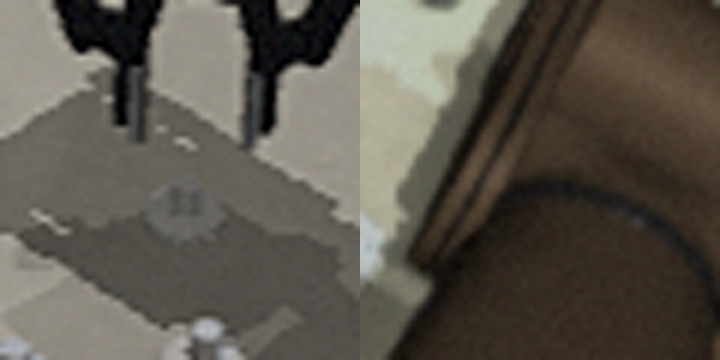

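In the side crop the open fingers straddle the disk stub, with fingertips at x≈137 and 252 and the stub at 187. I'm going down now.

Call:
step_arm --increments '[[[0,1,-13],[0,0,0]],[[0,0,-13],[0,0,0]],[[0,0,-12],[0,0,0]],[[0,0,0],[0,0,0]],[[0,0,0],[0,0,0]]]'

```text
time: 2.28
eef_pos: [0.4819, -0.148, 0.0087]
tcp_rot: [0.641, 0.768, -0.0, -0.0]
contact_force: [-0.4, -0.1, 0.3]
opening: 0.451
finger_force: 0.0
```

Call:
step_arm --increments '[[[0,0,0],[0,0,0]],[[0,0,0],[0,0,0]],[[0,0,0],[0,0,0]],[[0,0,0],[0,0,0]],[[0,0,0],[0,0,0]]]' --fingers -1

```text
time: 2.7
eef_pos: [0.4829, -0.1484, 0.0097]
tcp_rot: [0.641, 0.768, 0.0, 0.001]
contact_force: [0.5, -0.8, 3.6]
opening: 0.122
finger_force: 19.9
```

Call:
step_arm --increments '[[[0,0,1],[0,0,0]],[[0,0,0.5],[0,0,0.12]],[[0,0,0],[0,0,0.12]],[[0,0,0],[0,0,0.12]],[[0,0,0],[0,0,0.12]],[[0,0,0],[0,0,0.12]],[[0,0,0],[0,0,0.12]]]' --fingers -0.4

```text
time: 3.28
eef_pos: [0.4817, -0.1478, 0.0099]
tcp_rot: [0.326, 0.945, 0.0, -0.0]
contact_force: [0.4, 0.3, 0.1]
opening: 0.301
finger_force: 0.0
```

Call:
step_arm --increments '[[[0,0,0],[0,0,0.12]],[[0,0,0],[0,0,0.12]],[[0,0,0],[0,0,0.12]],[[0,0,0],[0,0,0.12]],[[0,0,0],[0,0,0.12]],[[0,0,0],[0,0,0.12]],[[0,0,0],[0,0,0.12]],[[0,0,0],[0,0,0]]]'

```text
time: 3.95
eef_pos: [0.4818, -0.1478, 0.01]
tcp_rot: [-0.086, 0.996, 0.0, -0.0]
contact_force: [-0.9, -0.2, -0.2]
opening: 0.299
finger_force: 0.0
```

Call:
step_arm --increments '[[[0,0,0],[0,0,0]],[[0,0,0],[0,0,0]],[[0,0,0],[0,0,0]],[[0,0,0],[0,0,0]]]' --fingers -1

```text
time: 4.28
eef_pos: [0.482, -0.1479, 0.0101]
tcp_rot: [-0.084, 0.996, 0.0, -0.0]
contact_force: [-1.0, -0.4, 1.1]
opening: 0.121
finger_force: 19.5
```

Call:
step_arm --increments '[[[0,0,15],[0,0,0]],[[0,0,30],[0,0,0]],[[0,0,30],[0,0,0]],[[0,0,15],[0,0,0]],[[0,0,0],[0,0,0]],[[0,0,0],[0,0,0]]]' --grip_force 30

```text
time: 4.78
eef_pos: [0.4825, -0.1482, 0.1008]
tcp_rot: [-0.084, 0.996, -0.001, 0.001]
contact_force: [0.4, 0.4, 0.1]
opening: 0.12
finger_force: 29.3
```

Call:
step_arm --increments '[[[-3.1,27.5,0],[0,0,0]],[[-3.1,27.5,0],[0,0,0]],[[-3.1,27.5,0],[0,0,0]],[[-3.1,27.5,0],[0,0,0]],[[-3.1,27.5,0],[0,0,0]],[[-3.1,27.5,0],[0,0,0]],[[-3.1,27.5,0],[0,0,0]],[[-3.1,27.5,0],[0,0,0]]]'

```text
time: 5.45
eef_pos: [0.4552, 0.0733, 0.0978]
tcp_rot: [-0.084, 0.996, 0.0, -0.002]
contact_force: [0.5, 0.9, -0.2]
opening: 0.118
finger_force: 29.3
```

Call:
step_arm --increments '[[[0,0,0],[0,0,0]],[[0,0,0],[0,0,0]],[[0,0,0],[0,0,0]],[[0,0,0],[0,0,0]]]'

```text
time: 5.78
eef_pos: [0.4569, 0.0713, 0.0993]
tcp_rot: [-0.084, 0.996, 0.0, -0.001]
contact_force: [0.8, 0.5, -1.0]
opening: 0.117
finger_force: 29.4
```

```bash
python3 - <<'E'
from h import *
im=cams.read_camera("side")[:,:,::-1].copy();e=readout.get_state()['eef_pos'];print(e)
x,y=322,170;c=cv2.resize(im[y:y+80,x:x+80],None,fx=7.5,fy=7.5,interpolation=cv2.INTER_CUBIC)
def draw(P,col): 
    q=np.array([pix("side",p) for p in P]);q=((q-[x,y]+.5)*7.5-.5).astype(np.int32);cv2.polylines(c,[q],True,col,1)
o=np.r_[e[:2],e[2]-.0101]
draw(poly(.0164,.002)+o,(0,0,255));draw(poly(.0164,.007)+o,(0,0,255))
draw(poly(.019,.07)+[.4575,.0721,0],(0,255,0))
cv2.imwrite("pics/m1.png",c)
E
```

```text
[0.45711476 0.07115705 0.09957176]
```

View pics/m1.png

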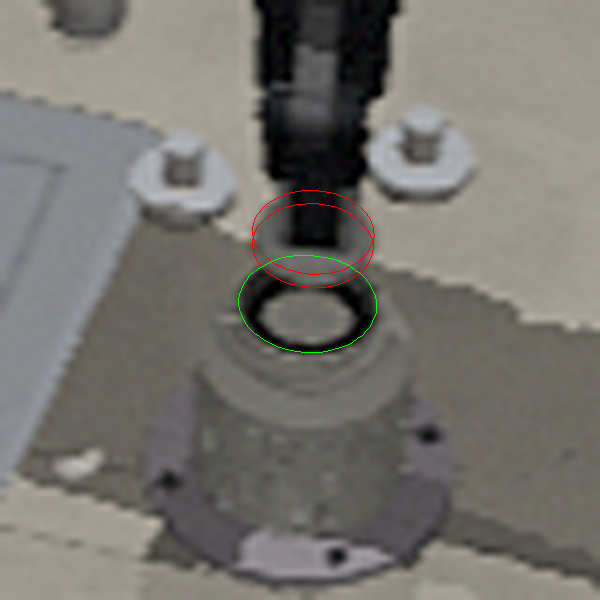

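The red disk outline matches the held disk (centre ≈(313,240)), and the green rim outline matches the canister mouth (308,303). The two are lined up, so I'm lowering the disk.

Call:
step_arm --increments '[[[0.4,0.9,-6],[0,0,0]],[[0,0,-6],[0,0,0]],[[0,0,-5],[0,0,0]],[[0,0,0],[0,0,0]],[[0,0,0],[0,0,0]]]'

```text
time: 6.25
eef_pos: [0.4572, 0.0727, 0.0825]
tcp_rot: [-0.084, 0.996, 0.0, -0.001]
contact_force: [0.8, 0.2, 0.0]
opening: 0.118
finger_force: 29.4
```

Call:
step_arm --increments '[[[0,0,-1],[0,0,0]],[[0,0,-1],[0,0,0]],[[0,0,-1],[0,0,0]],[[0,0,0],[0,0,0]]]'

```text
time: 6.58
eef_pos: [0.4577, 0.0729, 0.0802]
tcp_rot: [-0.085, 0.996, -0.0, 0.0]
contact_force: [-0.1, 0.1, -1.2]
opening: 0.12
finger_force: 29.4
```

Call:
step_arm --increments '[[[0,0,-1],[0,0,0]],[[0,0,-1],[0,0,0]],[[0,0,0],[0,0,0]]]'

```text
time: 6.83
eef_pos: [0.4576, 0.0729, 0.0781]
tcp_rot: [-0.085, 0.996, 0.0, -0.0]
contact_force: [-0.1, 0.3, -1.4]
opening: 0.115
finger_force: 29.4
```

Call:
step_arm --increments '[[[0,-0.5,0],[0,0,0]],[[0,0,-1],[0,0,0]],[[0,0,-1],[0,0,0]],[[0,0,0],[0,0,0]],[[0,0,0],[0,0,0]]]'

```text
time: 7.25
eef_pos: [0.4577, 0.0724, 0.0762]
tcp_rot: [-0.084, 0.996, 0.0, -0.0]
contact_force: [-1.2, 0.1, -0.5]
opening: 0.116
finger_force: 29.4
```

Call:
step_arm --increments '[[[0,0,-0.7],[0,0,0]],[[0,0,0],[0,0,0]],[[0,0,0],[0,0,0]]]'

```text
time: 7.5
eef_pos: [0.4578, 0.0724, 0.0758]
tcp_rot: [-0.085, 0.996, -0.0, -0.0]
contact_force: [-0.1, -0.9, 2.7]
opening: 0.116
finger_force: 29.6
```

Call:
step_arm --increments '[[[0,0,0.3],[0,0,0]],[[0,0,0],[0,0,0]],[[0,0,4],[0,0,0]],[[0,0,10],[0,0,0]],[[0,0,15],[0,0,0]],[[0,0,15],[0,0,0]]]' --fingers -0.4

```text
time: 8.0
eef_pos: [0.4575, 0.0724, 0.1207]
tcp_rot: [-0.084, 0.996, 0.0, -0.0]
contact_force: [0.1, 0.4, -0.3]
opening: 0.298
finger_force: 0.0
```

Call:
step_arm --increments '[[[-3.1,26.5,-5],[0,0,0.074]],[[-3.1,26.5,-5],[0,0,0.074]],[[-3.1,26.5,-5],[0,0,0.074]],[[-3.1,26.5,-5],[0,0,0.074]],[[-3.1,26.5,-5],[0,0,0.074]],[[-3.1,26.5,-5],[0,0,0.074]],[[-3.1,26.5,-5],[0,0,0.074]],[[-3.1,26.5,-5],[0,0,0.074]]]' --fingers 0.75

```text
time: 8.67
eef_pos: [0.433, 0.2859, 0.0807]
tcp_rot: [-0.373, 0.928, -0.0, 0.001]
contact_force: [-0.6, -0.5, 0.1]
opening: 0.879
finger_force: 0.0
```

Call:
step_arm --increments '[[[0,0,0],[0,0,0]],[[0,0,0],[0,0,0]],[[0,0,0],[0,0,0]],[[0,0,0],[0,0,0]]]'

```text
time: 9.0
eef_pos: [0.4333, 0.2837, 0.0804]
tcp_rot: [-0.371, 0.929, -0.0, 0.0]
contact_force: [0.3, -0.8, -0.2]
opening: 0.874
finger_force: 0.0
```

```bash
python3 - <<'E'
from h import *
im=cams.read_camera("side")[:,:,::-1].copy();s=readout.get_state();print(s['eef_pos'],s['tcp_rot'],s['opening'],s['qpos'])
c=cv2.resize(im[190:340,300:430],None,fx=4,fy=4,interpolation=cv2.INTER_CUBIC)
cv2.imwrite("pics/r1.png",c)
E
```

```text
[0.43338391 0.28360482 0.08033773] [-3.70701034e-01  9.28752180e-01 -1.04339413e-04  3.47981368e-04] 0.8725732307001383 [ 3.83496119e-01  1.23450916e-01  2.06929060e+00 -2.60081445e-04
  9.48155974e-01 -1.94667610e+00]
```

View pics/r1.png

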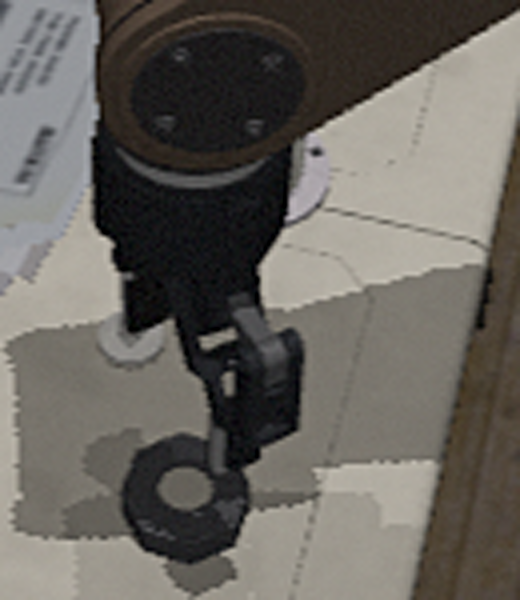

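The side crop shows the open gripper above the ring, with the ring centre at (187,487) and the near fingertip at its flank. I'll squeeze once across, then again at 90°, to centre the ring on both axes.

Call:
step_arm --increments '[[[0,0.8,-5],[0,0,-0.12]],[[0,0,-5],[0,0,-0.12]],[[0,0,-5],[0,0,-0.12]],[[0,0,-5],[0,0,-0.12]],[[0,0,-5],[0,0,-0.12]],[[0,0,-5],[0,0,-0.12]],[[0,0,-5],[0,0,-0.12]]]'

```text
time: 9.63
eef_pos: [0.4334, 0.2843, 0.045]
tcp_rot: [0.043, 0.999, 0.0, 0.0]
contact_force: [-0.6, 0.1, -0.2]
opening: 0.877
finger_force: 0.0
```

Call:
step_arm --increments '[[[0,0,-7],[0,0,-0.12]],[[0,0,-7],[0,0,-0.12]],[[0,0,-7],[0,0,-0.12]],[[0,0,-7],[0,0,-0.12]],[[0,0,-7],[0,0,-0.12]],[[0,0,-6],[0,0,-0.13]]]'

```text
out of range: a turn must lie within [-0.125, 0.125]
```

Call:
step_arm --increments '[[[0,0,-7],[0,0,-0.12]],[[0,0,-7],[0,0,-0.12]],[[0,0,-7],[0,0,-0.12]],[[0,0,-7],[0,0,-0.12]],[[0,0,-7],[0,0,-0.12]],[[0,0,-6],[0,0,-0.125]],[[0,0,0],[0,0,0]],[[0,0,0],[0,0,0]]]'

```text
time: 10.3
eef_pos: [0.4331, 0.2844, 0.0039]
tcp_rot: [0.39, 0.921, -0.0, -0.0]
contact_force: [-0.2, 0.1, 1.0]
opening: 0.873
finger_force: 0.0
```

Call:
step_arm --increments '[[[0,0,0],[0,0,0]],[[0,0,0],[0,0,0]],[[0,0,0],[0,0,0]],[[0,0,0],[0,0,0]],[[0,0,0],[0,0,0]]]' --fingers 0.1 --grip_force 20

```text
time: 10.72
eef_pos: [0.4337, 0.2853, 0.0047]
tcp_rot: [0.391, 0.921, 0.0, 0.001]
contact_force: [-0.5, -2.1, 5.4]
opening: 0.65
finger_force: 21.9
```

Call:
step_arm --increments '[[[0,0,0],[0,0,0]],[[0,0,0],[0,0,0]],[[0,0,-1],[0,0,0.12]],[[0,0,-1],[0,0,0.12]],[[0,0,-1],[0,0,0.12]],[[0,0,-1],[0,0,0.12]],[[0,0,0],[0,0,0.12]],[[0,0,0],[0,0,0.12]]]' --fingers 0.75

```text
time: 11.38
eef_pos: [0.4323, 0.2852, -0.0008]
tcp_rot: [0.039, 0.999, -0.0, -0.001]
contact_force: [0.4, 0.0, -0.3]
opening: 0.872
finger_force: 0.0
```

Call:
step_arm --increments '[[[0,0,0],[0,0,0.12]],[[0,0,0],[0,0,0.12]],[[0,0,0],[0,0,0.12]],[[0,0,0],[0,0,0.12]],[[0,0,0],[0,0,0.12]],[[0,0,0],[0,0,0.12]],[[0,0,0],[0,0,0.125]],[[0,0,0],[0,0,0]]]'

```text
time: 12.05
eef_pos: [0.4323, 0.2852, -0.0007]
tcp_rot: [-0.373, 0.928, 0.0, -0.0]
contact_force: [-0.2, -0.3, 0.4]
opening: 0.878
finger_force: 0.0
```

Call:
step_arm --increments '[[[0,0,0],[0,0,0]],[[0,0,0],[0,0,0]],[[0,0,0],[0,0,0]],[[0,0,0],[0,0,0]],[[0,0,0],[0,0,0]]]' --fingers 0.1

```text
time: 12.47
eef_pos: [0.4328, 0.2852, -0.0002]
tcp_rot: [-0.371, 0.929, 0.0, -0.0]
contact_force: [0.5, -0.1, -0.7]
opening: 0.657
finger_force: 21.8
```

Call:
step_arm --increments '[[[0,0,0],[0,0,0]],[[0,0,10],[0,0,0]],[[0,0,25],[0,0,0]],[[0,0,25],[0,0,0]],[[0,0,25],[0,0,0]],[[0,0,20],[0,0,0]]]' --grip_force 40

```text
time: 12.97
eef_pos: [0.4333, 0.2853, 0.1072]
tcp_rot: [-0.371, 0.928, -0.0, 0.001]
contact_force: [0.4, 1.5, 0.1]
opening: 0.642
finger_force: 42.7
```

Call:
step_arm --increments '[[[3,-26.6,0],[0,0,0]],[[3,-26.6,0],[0,0,0]],[[3,-26.6,0],[0,0,0]],[[3,-26.6,0],[0,0,0]],[[3,-26.6,0],[0,0,0]],[[3,-26.6,0],[0,0,0]],[[3,-26.6,0],[0,0,0]],[[3,-26.6,0],[0,0,0]]]'

```text
time: 13.63
eef_pos: [0.4567, 0.0711, 0.1054]
tcp_rot: [-0.371, 0.928, -0.0, 0.0]
contact_force: [0.5, 0.3, -0.5]
opening: 0.641
finger_force: 42.7
```

Call:
step_arm --increments '[[[0,0,0],[0,0,0]],[[0,0,0],[0,0,0]],[[0,0,0],[0,0,0]],[[0,0,0],[0,0,0]],[[0,0,0],[0,0,0]]]'

```text
time: 14.05
eef_pos: [0.4566, 0.0733, 0.1048]
tcp_rot: [-0.372, 0.928, 0.0, -0.0]
contact_force: [0.1, 1.3, -0.6]
opening: 0.642
finger_force: 42.7
```

```bash
python3 - <<'E'
from h import *
im=cams.read_camera("side")[:,:,::-1].copy();s=readout.get_state();e=s['eef_pos'];print(e,s['tcp_rot'],s['qpos'])
x,y=322,150;k=6;c=cv2.resize(im[y:y+90,x:x+80],None,fx=k,fy=k,interpolation=cv2.INTER_CUBIC)
def draw(P,col): 
    q=np.array([pix("side",p) for p in P]);q=((q-[x,y]+.5)*k-.5).astype(np.int32);cv2.polylines(c,[q],True,col,1)
a=np.radians(133.5+22.5)
for z in(0,.018):draw(poly(.0303,z,8,a)+e,(0,0,255))
draw(poly(.0125,.018)+e,(0,0,255))
for r,z in((.0164,.073),(.006,.088)):draw(poly(r,z)+[.4576,.0723,0],(0,255,0))
cv2.imwrite("pics/m2.png",c)
E
```

```text
[0.45667319 0.07325213 0.10481113] [-3.72191695e-01  9.28155876e-01  8.27980390e-05 -6.69630516e-05] [-6.09276523e-02 -3.99177423e-02  2.18614718e+00  1.10049606e-04
  9.95555136e-01 -2.39452236e+00]
```

View pics/m2.png

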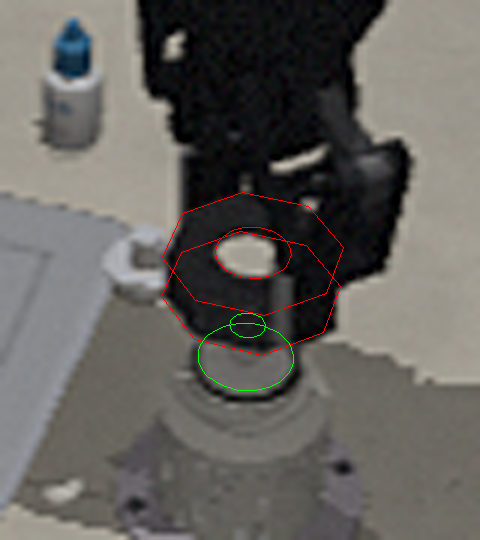

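The side view shows the held ring above the canister: hole at ≈(247,254), drawn outline at (253,253). The disk sits in the mouth at (246,357). The ring is about 0.5 mm off in +x, so I'll correct for that and go down.

Call:
step_arm --increments '[[[0.4,-1.4,-7],[0,0,0]],[[0,0,-10],[0,0,0]],[[0,0,-10],[0,0,0]],[[0,0,-7],[0,0,0]],[[0,0,0],[0,0,0]],[[0,0,0],[0,0,0]]]'

```text
time: 14.6
eef_pos: [0.4565, 0.0711, 0.0697]
tcp_rot: [-0.371, 0.928, 0.001, -0.001]
contact_force: [0.5, 0.5, -0.7]
opening: 0.64
finger_force: 42.7
```

Call:
step_arm --increments '[[[0,0,-1.5],[0,0,0]],[[0,0,-1.5],[0,0,0]],[[0,0,-1],[0,0,0]],[[0,0,0],[0,0,0]]]'

```text
time: 14.93
eef_pos: [0.4574, 0.071, 0.0669]
tcp_rot: [-0.371, 0.928, -0.0, 0.0]
contact_force: [-0.6, 0.5, -0.5]
opening: 0.639
finger_force: 42.7
```

Call:
step_arm --increments '[[[0,0.7,-1],[0,0,0]],[[0,0,-1],[0,0,0]],[[0,0,0],[0,0,0]]]'

```text
time: 15.18
eef_pos: [0.4572, 0.0717, 0.0647]
tcp_rot: [-0.372, 0.928, 0.0, -0.0]
contact_force: [-0.1, 0.2, -0.6]
opening: 0.644
finger_force: 42.7
```

Call:
step_arm --increments '[[[0,0,-0.7],[0,0,0]],[[0,0,-0.5],[0,0,0]],[[0,0,0],[0,0,0]]]'

```text
time: 15.43
eef_pos: [0.4572, 0.0717, 0.0635]
tcp_rot: [-0.371, 0.928, 0.0, -0.0]
contact_force: [-0.7, 0.4, -0.6]
opening: 0.642
finger_force: 42.7
```

Call:
step_arm --increments '[[[0,0,-0.5],[0,0,0]],[[0,0,-0.5],[0,0,0]],[[0,0,0],[0,0,0]]]'

```text
time: 15.68
eef_pos: [0.4572, 0.0717, 0.0625]
tcp_rot: [-0.371, 0.928, 0.0, -0.0]
contact_force: [0.7, 0.7, -1.5]
opening: 0.643
finger_force: 42.7
```

Call:
step_arm --increments '[[[0,0,-0.5],[0,0,0]],[[0,0,-0.3],[0,0,0]],[[0,0,0],[0,0,0]]]'

```text
time: 15.93
eef_pos: [0.4573, 0.0717, 0.0618]
tcp_rot: [-0.371, 0.928, 0.0, -0.0]
contact_force: [0.3, 0.0, -0.7]
opening: 0.645
finger_force: 42.7
```

Call:
step_arm --increments '[[[0,0,-0.5],[0,0,0]],[[0,0,-0.3],[0,0,0]],[[0,0,0],[0,0,0]]]'

```text
time: 16.18
eef_pos: [0.4573, 0.0717, 0.061]
tcp_rot: [-0.371, 0.928, 0.0, -0.0]
contact_force: [-0.4, 0.1, -0.9]
opening: 0.644
finger_force: 42.7
```

Call:
step_arm --increments '[[[0,0,-0.5],[0,0,0]],[[0,0,-0.3],[0,0,0]],[[0,0,0],[0,0,0]]]'

```text
time: 16.43
eef_pos: [0.4572, 0.0717, 0.0601]
tcp_rot: [-0.371, 0.928, 0.0, -0.0]
contact_force: [1.2, 0.5, -1.8]
opening: 0.642
finger_force: 42.7
```

Call:
step_arm --increments '[[[0,0,-0.5],[0,0,0]],[[0,0,-0.3],[0,0,0]],[[0,0,0],[0,0,0]]]'

```text
time: 16.68
eef_pos: [0.4574, 0.0717, 0.0595]
tcp_rot: [-0.371, 0.928, -0.0, 0.0]
contact_force: [-0.4, 0.1, 0.2]
opening: 0.641
finger_force: 42.8
```

Call:
step_arm --increments '[[[0,0,-0.4],[0,0,0]],[[0,0,-0.2],[0,0,0]],[[0,0,0],[0,0,0]]]'

```text
time: 16.93
eef_pos: [0.4574, 0.0717, 0.0592]
tcp_rot: [-0.372, 0.928, -0.0, -0.0]
contact_force: [-2.0, 0.3, 3.9]
opening: 0.642
finger_force: 43.2
```

Call:
step_arm --increments '[[[0,0,-0.1],[0,0,-0.04]],[[0,0,-0.2],[0,0,-0.04]],[[0,0,-0.2],[0,0,-0.04]],[[0,0,-0.2],[0,0,-0.04]],[[0,0,-0.2],[0,0,-0.04]],[[0,0,0],[0,0,0]]]'

```text
time: 17.43
eef_pos: [0.458, 0.0716, 0.0584]
tcp_rot: [-0.277, 0.961, -0.0, 0.001]
contact_force: [0.3, 0.1, 2.5]
opening: 0.641
finger_force: 43.1
```

```bash
cat > st.py <<'E'
from plant import readout
import numpy as np;np.set_printoptions(precision=3,suppress=True)
s=readout.get_state();q=s['tcp_rot'];print(s['eef_pos'],'yang',2*np.arctan2(q[1],q[0])-np.pi/2,'q6',s['qpos'][5],'F',s['contact_force'],'T',s['wrist_torque'],s['opening'],s['time'])
E
python3 st.py
```

```text
[0.458 0.072 0.058] yang 2.1311817648421685 q6 -2.19542946621938 F [0.27  0.122 2.504] T [-0.008 -0.015 -0.024] 0.6413790051440751 17.4333
```

Call:
step_arm --increments '[[[0,0,-0.18],[0,0,-0.04]],[[0,0,-0.18],[0,0,-0.04]],[[0,0,-0.18],[0,0,-0.04]],[[0,0,-0.18],[0,0,-0.04]],[[0,0,-0.18],[0,0,-0.04]],[[0,0,-0.18],[0,0,-0.04]],[[0,0,0],[0,0,0]]]'

```text
time: 18.02
eef_pos: [0.458, 0.0716, 0.0575]
tcp_rot: [-0.16, 0.987, -0.0, 0.001]
contact_force: [-0.4, -0.5, 3.4]
opening: 0.647
finger_force: 43.2
```

```bash
python3 st.py
```

```text
[0.458 0.072 0.057] yang 1.8920969212830405 q6 -1.9563799657857146 F [-0.425 -0.538  3.373] T [-0.022  0.097 -0.065] 0.6473752093471037 18.0167
```

Call:
step_arm --increments '[[[0,0,-0.18],[0,0,-0.04]],[[0,0,-0.18],[0,0,-0.04]],[[0,0,-0.18],[0,0,-0.04]],[[0,0,-0.18],[0,0,-0.04]],[[0,0,-0.18],[0,0,-0.04]],[[0,0,-0.18],[0,0,-0.04]],[[0,0,0],[0,0,0]]]'

```text
time: 18.6
eef_pos: [0.4581, 0.0717, 0.0565]
tcp_rot: [-0.041, 0.999, -0.0, 0.001]
contact_force: [0.1, -0.7, 4.2]
opening: 0.644
finger_force: 43.4
```

```bash
python3 st.py
```

```text
[0.458 0.072 0.056] yang 1.6528619264605569 q6 -1.717067835303466 F [ 0.083 -0.709  4.237] T [-0.046  0.113 -0.088] 0.6435918228640076 18.6
```

Call:
step_arm --increments '[[[0,0,-0.17],[0,0,-0.04]],[[0,0,-0.17],[0,0,-0.04]],[[0,0,-0.17],[0,0,-0.04]],[[0,0,-0.17],[0,0,-0.04]],[[0,0,-0.17],[0,0,-0.04]],[[0,0,0],[0,0,0]]]'

```text
time: 19.1
eef_pos: [0.458, 0.0718, 0.0557]
tcp_rot: [0.059, 0.998, 0.0, 0.001]
contact_force: [-1.7, -0.2, 5.4]
opening: 0.646
finger_force: 43.5
```

```bash
python3 st.py
```

```text
[0.458 0.072 0.056] yang 1.453027335627298 q6 -1.517337824108536 F [-1.669 -0.16   5.442] T [ 0.023  0.193 -0.02 ] 0.6456408967705161 19.1
```

Call:
step_arm --increments '[[[0,0,-0.17],[0,0,-0.04]],[[0,0,-0.17],[0,0,-0.04]],[[0,0,-0.17],[0,0,-0.04]],[[0,0,-0.17],[0,0,-0.04]],[[0,0,0],[0,0,0]]]'

```text
time: 19.52
eef_pos: [0.458, 0.0719, 0.0552]
tcp_rot: [0.138, 0.99, 0.0, 0.001]
contact_force: [-0.2, -0.5, 6.9]
opening: 0.644
finger_force: 43.6
```

```bash
python3 st.py;python3 - <<'E'
from h import *
im=cams.read_camera("side")[:,:,::-1]
x,y=322,170;k=7
cv2.imwrite("pics/n1.png",cv2.resize(im[y:y+80,x:x+80],None,fx=k,fy=k,interpolation=cv2.INTER_CUBIC))
E
```

```text
[0.458 0.072 0.055] yang 1.2931397243226144 q6 -1.3574481624822101 F [-0.174 -0.487  6.904] T [ 0.043  0.236 -0.026] 0.6441796857769605 19.5167
```

View pics/n1.png

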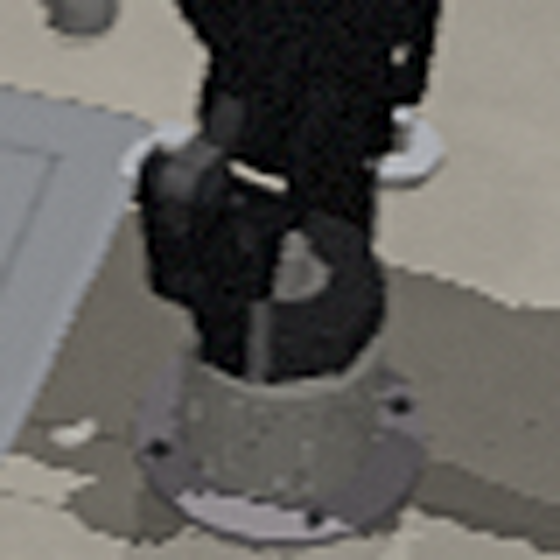

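The ring is on the neck just above the canister body, with the stub visible through its hole at (300,265). It is nearly home, so I'll continue in small turns.

Call:
step_arm --increments '[[[-0.4,0.3,-0.1],[0,0,-0.03]],[[0,0,-0.13],[0,0,-0.03]],[[0,0,-0.13],[0,0,-0.03]],[[0,0,0],[0,0,0]]]'

```text
time: 19.9
eef_pos: [0.4581, 0.072, 0.0551]
tcp_rot: [0.183, 0.983, 0.0, 0.001]
contact_force: [-0.9, 0.1, 7.3]
opening: 0.646
finger_force: 43.6
```

```bash
python3 st.py
```

```text
[0.458 0.072 0.055] yang 1.2035406525277104 q6 -1.2671429811966628 F [-0.851  0.081  7.308] T [-0.01   0.152  0.038] 0.6456332624488774 19.9
```

Call:
step_arm --increments '[[[0,0,0],[0,0,-0.05]],[[0,0,0],[0,0,-0.05]],[[0,0,0],[0,0,-0.05]],[[0,0,0],[0,0,-0.05]],[[0,0,0],[0,0,0]]]'

```text
time: 20.32
eef_pos: [0.4581, 0.0721, 0.0551]
tcp_rot: [0.28, 0.96, 0.0, 0.001]
contact_force: [-1.3, -0.1, 6.9]
opening: 0.641
finger_force: 43.7
```

```bash
python3 st.py
```

```text
[0.458 0.072 0.055] yang 1.0027027366148173 q6 -1.066388330410265 F [-1.261 -0.064  6.947] T [ 0.061  0.18  -0.046] 0.6410472994891752 20.3167
```

Call:
step_arm --increments '[[[0,0,0],[0,0,-0.05]],[[0,0,0],[0,0,-0.05]],[[0,0,0],[0,0,-0.05]],[[0,0,0],[0,0,-0.05]],[[0,0,0],[0,0,0]]]'

```text
time: 20.73
eef_pos: [0.4579, 0.0722, 0.0549]
tcp_rot: [0.375, 0.927, 0.001, 0.001]
contact_force: [-0.3, 0.4, 6.3]
opening: 0.643
finger_force: 43.5
```

```bash
python3 st.py
```

```text
[0.458 0.072 0.055] yang 0.802529237578812 q6 -0.8663138690861726 F [-0.262  0.386  6.342] T [ 0.083  0.126 -0.021] 0.6428629511162312 20.7333
```

Call:
step_arm --increments '[[[0,0,0],[0,0,-0.05]],[[0,0,0],[0,0,-0.05]],[[0,0,0],[0,0,-0.05]],[[0,0,0],[0,0,0]]]'

```text
time: 21.07
eef_pos: [0.4575, 0.0725, 0.0546]
tcp_rot: [0.443, 0.897, 0.001, 0.0]
contact_force: [-0.9, 1.3, 5.0]
opening: 0.642
finger_force: 43.5
```

```bash
python3 st.py
```

```text
[0.458 0.072 0.055] yang 0.6529316226394641 q6 -0.7166896005595517 F [-0.95   1.342  5.037] T [ 0.201  0.111 -0.101] 0.6423805815641972 21.0667
```

Call:
step_arm --increments '[[[0,0,-0.15],[0,0,-0.04]],[[0,0,-0.15],[0,0,-0.04]],[[0,0,-0.15],[0,0,-0.04]],[[0,0,0],[0,0,0]]]'

```text
time: 21.4
eef_pos: [0.4574, 0.0727, 0.0542]
tcp_rot: [0.495, 0.869, 0.001, 0.0]
contact_force: [-1.4, 2.4, 5.6]
opening: 0.642
finger_force: 43.5
```

```bash
python3 st.py
```

```text
[0.457 0.073 0.054] yang 0.533990101731062 q6 -0.5975597813591562 F [-1.388  2.434  5.61 ] T [0.387 0.237 0.016] 0.6421261177089358 21.4
```

Call:
step_arm --increments '[[[0,0,0.3],[0,0,0]],[[0,0,0.3],[0,0,0]],[[0,0,0.2],[0,0,0]],[[0,0,0],[0,0,0]]]'

```text
time: 21.73
eef_pos: [0.4574, 0.0727, 0.0542]
tcp_rot: [0.496, 0.868, 0.001, 0.0]
contact_force: [2.8, 5.3, 1.0]
opening: 0.644
finger_force: 43.0
```

```bash
python3 st.py
```

```text
[0.457 0.073 0.054] yang 0.5325908726269732 q6 -0.596877271950517 F [2.772 5.314 1.008] T [ 0.77  -0.189  0.145] 0.6442503339370147 21.7333
```

Call:
step_arm --increments '[[[0,0,0],[0,0,0]],[[0,0,0],[0,0,0]],[[0,0,10],[0,0,0]],[[0,0,25],[0,0,0]],[[0,0,25],[0,0,0]],[[0,0,20],[0,0,0]],[[0,0,0],[0,0,0]]]' --fingers 0.75

```text
time: 22.32
eef_pos: [0.4599, 0.0715, 0.1395]
tcp_rot: [0.496, 0.868, 0.002, 0.004]
contact_force: [-0.6, 0.5, 0.7]
opening: 0.874
finger_force: 0.0
```

```bash
python3 st.py; cat > fit.py <<'E'
from h import *
ims=np.mean([cams.read_camera("side") for _ in range(4)],0)
im=ims[:,:,::-1].astype(np.uint8)
x,y,k=322,170,7;np.save("ims.npy",ims)
c=cv2.resize(im[y:y+80,x:x+80],None,fx=k,fy=k,interpolation=cv2.INTER_CUBIC)
def draw(P,col):
    q=np.array([pix("side",p) for p in P]);q=((q-[x,y]+.5)*k-.5).astype(np.int32);cv2.polylines(c,[q],True,col,1)
import sys;a=float(sys.argv[1])
for z in(.055,.073):draw(poly(.0303,z,8,a)+[.4576,.0723,0],(0,0,255))
draw(poly(.0125,.073)+[.4576,.0723,0],(0,0,255))
draw(poly(.006,.085)+[.4576,.0723,0],(0,255,0))
cv2.imwrite(sys.argv[2],c)
E
python3 fit.py 0.925 pics/f1.png
```

```text
[0.46  0.072 0.139] yang 0.5322210439325761 q6 -0.5957993332274168 F [-0.615  0.492  0.741] T [ 0.029 -0.028 -0.046] 0.8743922920667004 22.3167
```

View pics/f1.png

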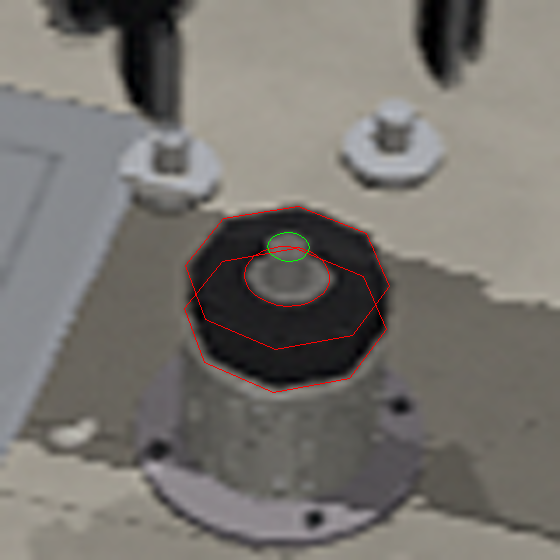

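The red model outline for a ring top at 73 mm covers the actual ring almost exactly (top edge at row 207, bottom corner at row 390), and the stub shows through its hole. I'll now fit the height numerically.

```bash
cat > fz.py <<'E'
from h import *
im=np.load("ims.npy").max(2);x0,x1,y0,y1=340,388,192,240
hi,lo=105.,30.
for thr in(60,70,80):
    B=cv2.resize(im[y0:y1,x0:x1].astype(np.float32),None,fx=8,fy=8,interpolation=cv2.INTER_CUBIC)
    m=(B<thr).astype(np.uint8);cs,_=cv2.findContours(m,0,cv2.CHAIN_APPROX_NONE);c=max(cs,key=cv2.contourArea)
    F=np.zeros(m.shape,np.uint8);cv2.drawContours(F,[c],-1,1,-1)
    def cost(p,full=True):
        X=[p[2],p[3]] if len(p)>2 else [.4576,.0723]
        h=hull("side",np.r_[poly(.0303,0,8,p[1]),poly(.0303,.018,8,p[1])],[*X,p[0]],1)
        h=(h-[x0,y0]+.5)*8-.5;G=np.zeros(F.shape,np.uint8);cv2.fillPoly(G,[(h*16).astype(np.int32)],1,shift=4);return float((G!=F).sum())
    for x,s in(([.055,.925],[.002,.1]),([.055,.925,.4576,.0723],[.002,.1,.002,.002])):
        S=np.vstack([x]+[np.array(x)+np.eye(len(x))[i]*s[i] for i in range(len(x))])
        r=minimize(cost,x,method="Nelder-Mead",options=dict(initial_simplex=S));print(thr,r.x,r.fun/64)
E
python3 fz.py
```

```text
60 [0.0553125 0.93125  ] 43.296875
60 [0.05573755 0.89937744 0.45738174 0.07255562] 43.03125
70 [0.05531934 0.92888184] 32.203125
70 [0.05603537 0.93985443 0.45668417 0.07255504] 31.484375
80 [0.05571484 0.92177734] 23.015625
80 [0.0560063  0.94134507 0.4572014  0.07235262] 19.984375
```

Call:
step_arm --increments '[[[0,0,-20],[0,0,0]],[[0,0,-25],[0,0,0]],[[0,0,-20],[0,0,0]],[[0,0,-5],[0,0,0]],[[0,0,0],[0,0,0]],[[0,0,0],[0,0,0]]]'

```text
time: 23.02
eef_pos: [0.4566, 0.072, 0.0639]
tcp_rot: [0.496, 0.868, -0.0, -0.001]
contact_force: [-0.2, -0.7, 0.8]
opening: 0.877
finger_force: 0.0
```

```bash
python3 st.py
```

```text
[0.457 0.072 0.064] yang 0.5320306580699352 q6 -0.5956285323875005 F [-0.192 -0.674  0.834] T [0.008 0.039 0.003] 0.8769770231755405 23.0167
```

Call:
step_arm --increments '[[[0.9,0.3,-4.5],[0,0,0]],[[0,0,-4],[0,0,0]],[[0,0,0],[0,0,0]],[[0,0,0],[0,0,0]]]'

```text
time: 23.35
eef_pos: [0.458, 0.0723, 0.056]
tcp_rot: [0.496, 0.868, 0.0, 0.0]
contact_force: [0.5, -1.3, -0.2]
opening: 0.876
finger_force: 0.0
```

Call:
step_arm --increments '[[[0,0,0],[0,0,0]],[[0,0,0],[0,0,0]],[[0,0,0],[0,0,0]],[[0,0,0],[0,0,0]],[[0,0,0],[0,0,0]]]' --fingers 0.1

```text
time: 23.77
eef_pos: [0.4577, 0.0721, 0.0563]
tcp_rot: [0.496, 0.868, -0.0, -0.0]
contact_force: [-2.9, -2.5, 5.2]
opening: 0.64
finger_force: 42.0
```

```bash
python3 st.py
```

```text
[0.458 0.072 0.056] yang 0.5323600130818855 q6 -0.5947890972173331 F [-2.89  -2.459  5.176] T [-0.265  0.652 -0.022] 0.640297577771244 23.7667
```

Call:
step_arm --increments '[[[0,0,-0.12],[0,0,-0.03]],[[0,0,-0.13],[0,0,-0.03]],[[0,0,0],[0,0,0]]]'

```text
time: 24.02
eef_pos: [0.4578, 0.0722, 0.0562]
tcp_rot: [0.521, 0.853, -0.001, -0.0]
contact_force: [-3.1, -1.0, 5.7]
opening: 0.643
finger_force: 42.1
```

```bash
python3 st.py
```

```text
[0.458 0.072 0.056] yang 0.47372382853532535 q6 -0.535492871299639 F [-3.108 -0.966  5.681] T [-0.227  0.616  0.19 ] 0.6434933731050525 24.0167
```

Call:
step_arm --increments '[[[0,0,-0.13],[0,0,-0.03]],[[0,0,-0.12],[0,0,-0.03]],[[0,0,0],[0,0,0]]]'

```text
time: 24.27
eef_pos: [0.4578, 0.0724, 0.056]
tcp_rot: [0.547, 0.837, -0.0, -0.0]
contact_force: [-4.0, -1.1, 6.6]
opening: 0.643
finger_force: 42.1
```

```bash
python3 st.py
```

```text
[0.458 0.072 0.056] yang 0.4136369435813012 q6 -0.4754820421906113 F [-3.967 -1.089  6.576] T [-0.039  0.588  0.29 ] 0.64343243774732 24.2667
```

Call:
step_arm --increments '[[[0,0,0],[0,0,0]],[[0,0,0],[0,0,0]],[[0,0,10],[0,0,0]],[[0,0,25],[0,0,0]],[[0,0,25],[0,0,0]],[[0,0,20],[0,0,0]],[[0,0,0],[0,0,0]]]' --fingers 0.75

```text
time: 24.85
eef_pos: [0.4613, 0.0722, 0.1407]
tcp_rot: [0.548, 0.837, 0.003, 0.004]
contact_force: [1.7, 0.0, -0.1]
opening: 0.875
finger_force: 0.0
```

```bash
cp ims.npy ims1.npy; python3 fit.py 0.81 pics/f2.png; python3 fz.py; python3 st.py
```

```text
60 [0.05457251 0.75986938] 41.234375
60 [0.05544043 0.79732561 0.45671963 0.07326728] 44.28125
70 [0.05447586 0.7590004 ] 31.5
70 [0.05569069 0.77508078 0.45707951 0.07283031] 31.75
80 [0.05471289 0.82231445] 24.53125
80 [0.05614029 0.78805682 0.45692429 0.07304469] 21.640625
[0.457 0.072 0.134] yang 0.41186657717064223 q6 -0.4747900599394137 F [-0.053  0.577 -0.206] T [0.064 0.027 0.073] 0.8755034125475945 25.05
```

Call:
step_arm --increments '[[[0.3,0,-20],[0,0,0]],[[0,0,-25],[0,0,0]],[[0,0,-20],[0,0,0]],[[0,0,-7],[0,0,0]],[[0,0,-6],[0,0,0]],[[0,0,0],[0,0,0]],[[0,0,0],[0,0,0]],[[0,0,0],[0,0,0]]]'

```text
time: 25.72
eef_pos: [0.4591, 0.0722, 0.0583]
tcp_rot: [0.548, 0.837, 0.0, 0.001]
contact_force: [-0.3, -0.3, 0.7]
opening: 0.872
finger_force: 0.0
```

Call:
step_arm --increments '[[[0,0,0],[0,0,0]],[[0,0,0],[0,0,0]],[[0,0,0],[0,0,0]],[[0,0,0],[0,0,0]],[[0,0,0],[0,0,0]]]' --fingers 0.1

```text
time: 26.13
eef_pos: [0.4579, 0.0719, 0.0585]
tcp_rot: [0.547, 0.837, -0.001, -0.0]
contact_force: [-4.2, -1.5, 6.1]
opening: 0.643
finger_force: 42.9
```

```bash
python3 st.py
```

```text
[0.458 0.072 0.059] yang 0.4131190108292704 q6 -0.4749267670839999 F [-4.166 -1.529  6.076] T [-0.388  0.777  0.036] 0.6434930665516532 26.1333
```

Call:
step_arm --increments '[[[0,0,-0.1],[0,0,-0.03]],[[0,0,0],[0,0,0]],[[0,0,0],[0,0,0]]]'

```text
time: 26.38
eef_pos: [0.458, 0.0719, 0.0585]
tcp_rot: [0.559, 0.829, -0.001, -0.0]
contact_force: [-3.6, -1.8, 6.8]
opening: 0.645
finger_force: 42.9
```

```bash
python3 st.py
```

```text
[0.458 0.072 0.058] yang 0.38464194985808486 q6 -0.44594340341595173 F [-3.628 -1.772  6.828] T [-0.252  0.761  0.273] 0.6447465081982082 26.3833
```

Call:
step_arm --increments '[[[0,0,-0.1],[0,0,-0.04]],[[0,0,0],[0,0,0]],[[0,0,0],[0,0,0]]]'

```text
time: 26.63
eef_pos: [0.458, 0.072, 0.0583]
tcp_rot: [0.576, 0.818, -0.001, -0.0]
contact_force: [-3.4, -1.0, 5.0]
opening: 0.642
finger_force: 42.9
```

```bash
python3 st.py
```

```text
[0.458 0.072 0.058] yang 0.3439848139564239 q6 -0.4055152592447803 F [-3.4   -1.023  4.984] T [-0.261  0.715  0.181] 0.6416988653906545 26.6333
```

Call:
step_arm --increments '[[[0,0,0],[0,0,0]],[[0,0,0],[0,0,0]],[[0,0,10],[0,0,0]],[[0,0,20],[0,0,0]],[[0,0,15],[0,0,0]],[[0,0,0],[0,0,0]]]' --fingers 0.75

```text
time: 27.13
eef_pos: [0.461, 0.0722, 0.1061]
tcp_rot: [0.576, 0.817, 0.002, 0.003]
contact_force: [1.2, 0.7, 0.8]
opening: 0.878
finger_force: 0.0
```

Call:
step_arm --increments '[[[-3.7,10,0],[0,0,0]],[[-3.7,10,0],[0,0,0]],[[0,0,0],[0,0,0]],[[0,0,0],[0,0,0]],[[0,0,0],[0,0,0]],[[0,0,0],[0,0,0]],[[0,0,0],[0,0,0]]]' --fingers -1

```text
time: 27.72
eef_pos: [0.4506, 0.0922, 0.1017]
tcp_rot: [0.577, 0.817, -0.0, -0.0]
contact_force: [-0.6, -0.2, 0.1]
opening: 0.001
finger_force: 0.0
```

```bash
python3 fit.py 0.74 pics/f3.png; python3 fz.py; python3 st.py
```

```text
60 [0.05656793 0.6843277 ] 162.921875
60 [0.05972678 0.68844133 0.45655207 0.07506372] 161.953125
70 [0.05630859 0.70673828] 161.109375
70 [0.05558829 0.69804491 0.45734506 0.07167848] 157.765625
80 [0.0557471  0.72966614] 163.40625
80 [0.05756811 0.7059906  0.45670031 0.0738055 ] 160.984375
[0.451 0.092 0.102] yang 0.3416221686988705 q6 -0.36110201281973836 F [ 0.054 -0.458  0.227] T [ 0.064  0.013 -0.024] 0.000452579620869648 27.9167
```

Gripper is in the camera's way, so I'll touch the flange with the shut fingertips to measure its height.

Call:
step_arm --increments '[[[0,0,-9],[0,0,0]],[[0,0,-9],[0,0,0]],[[0,0,-7.5],[0,0,0]],[[0,0,0],[0,0,0]],[[0,0,0],[0,0,0]]]'

```text
time: 28.33
eef_pos: [0.4498, 0.0923, 0.0753]
tcp_rot: [0.576, 0.817, -0.001, -0.001]
contact_force: [0.3, 0.6, 0.1]
opening: 0.001
finger_force: 0.0
```

Call:
step_arm --increments '[[[0,0,-0.7],[0,0,0]],[[0,0,-0.5],[0,0,0]],[[0,0,0],[0,0,0]],[[0,0,0],[0,0,0]]]'

```text
time: 28.67
eef_pos: [0.451, 0.0923, 0.0756]
tcp_rot: [0.576, 0.817, 0.0, 0.0]
contact_force: [-0.9, 0.2, 0.3]
opening: -0.004
finger_force: 0.0
```

Call:
step_arm --increments '[[[0,0,-0.6],[0,0,0]],[[0,0,0],[0,0,0]],[[0,0,0],[0,0,0]]]'

```text
time: 28.92
eef_pos: [0.4507, 0.0923, 0.0748]
tcp_rot: [0.576, 0.817, 0.0, 0.0]
contact_force: [0.3, -0.2, 0.5]
opening: 0.001
finger_force: 0.0
```

Call:
step_arm --increments '[[[0,0,-0.6],[0,0,0]],[[0,0,0],[0,0,0]],[[0,0,0],[0,0,0]]]'

```text
time: 29.17
eef_pos: [0.4507, 0.0923, 0.0741]
tcp_rot: [0.576, 0.817, -0.0, -0.0]
contact_force: [0.2, 0.3, 0.5]
opening: -0.002
finger_force: 0.0
```

Call:
step_arm --increments '[[[0,0,-0.5],[0,0,0]],[[0,0,0],[0,0,0]],[[0,0,0],[0,0,0]]]'

```text
time: 29.42
eef_pos: [0.4507, 0.0923, 0.0736]
tcp_rot: [0.576, 0.817, -0.0, -0.0]
contact_force: [-1.1, -0.1, 0.3]
opening: -0.005
finger_force: 0.0
```

Call:
step_arm --increments '[[[0,0,-0.4],[0,0,0]],[[0,0,0],[0,0,0]],[[0,0,0],[0,0,0]]]'

```text
time: 29.67
eef_pos: [0.4507, 0.0923, 0.0732]
tcp_rot: [0.576, 0.817, -0.0, -0.0]
contact_force: [0.1, 0.2, 0.4]
opening: 0.004
finger_force: 0.0
```

Call:
step_arm --increments '[[[0,0,-0.4],[0,0,0]],[[0,0,0],[0,0,0]],[[0,0,0],[0,0,0]]]'

```text
time: 29.92
eef_pos: [0.4507, 0.0923, 0.0728]
tcp_rot: [0.576, 0.817, -0.0, -0.0]
contact_force: [0.1, -0.1, -0.5]
opening: 0.002
finger_force: 0.0
```

Call:
step_arm --increments '[[[0,0,-0.3],[0,0,0]],[[0,0,0],[0,0,0]],[[0,0,0],[0,0,0]]]'

```text
time: 30.17
eef_pos: [0.4507, 0.0923, 0.0725]
tcp_rot: [0.576, 0.817, -0.0, -0.0]
contact_force: [0.3, 0.8, -0.9]
opening: -0.003
finger_force: 0.0
```

Call:
step_arm --increments '[[[0,0,-0.3],[0,0,0]],[[0,0,0],[0,0,0]],[[0,0,0],[0,0,0]]]'

```text
time: 30.42
eef_pos: [0.4507, 0.0923, 0.0722]
tcp_rot: [0.576, 0.817, -0.0, -0.0]
contact_force: [-0.6, 0.2, -0.2]
opening: -0.005
finger_force: 0.0
```

Call:
step_arm --increments '[[[0,0,-0.3],[0,0,0]],[[0,0,0],[0,0,0]],[[0,0,0],[0,0,0]]]'

```text
time: 30.67
eef_pos: [0.4507, 0.0923, 0.072]
tcp_rot: [0.576, 0.817, 0.0, 0.0]
contact_force: [-0.3, 0.0, 0.6]
opening: -0.003
finger_force: 0.2
```

Call:
step_arm --increments '[[[0,0,-0.3],[0,0,0]],[[0,0,0],[0,0,0]],[[0,0,0],[0,0,0]]]'

```text
time: 30.92
eef_pos: [0.4508, 0.0923, 0.0719]
tcp_rot: [0.576, 0.817, -0.0, -0.0]
contact_force: [-0.7, -0.5, 4.0]
opening: -0.004
finger_force: 1.6
```

```bash
python3 st.py; python3 fit.py 0.74 pics/f4.png
```

```text
[0.451 0.092 0.072] yang 0.34201982938851194 q6 -0.3610660844305611 F [-0.669 -0.465  4.006] T [-0.01   0.242 -0.018] -0.004328097878334762 30.9167
```

View pics/f4.png

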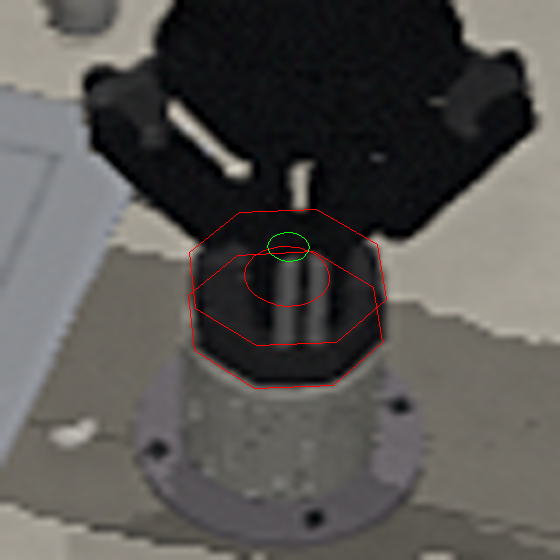

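The fingertips touch the flange at TCP z ≈ 72.0 mm. I'll check the tip's zero by touching bare desk nearby.

Call:
step_arm --increments '[[[0,0,15],[0,0,0]],[[-7,35,0],[0,0,0]],[[-7,35,0],[0,0,0]],[[-7,30,-10],[0,0,0]],[[0,0,-20],[0,0,0]],[[0,0,-25],[0,0,0]],[[0,0,-20],[0,0,0]],[[0,0,-8.3],[0,0,0]]]'

```text
time: 31.78
eef_pos: [0.4272, 0.1921, 0.0003]
tcp_rot: [0.576, 0.817, -0.002, -0.002]
contact_force: [-0.2, -0.5, -0.2]
opening: 0.003
finger_force: 0.0
```

Call:
step_arm --increments '[[[0,0,0],[0,0,0]],[[0,0,0],[0,0,0]],[[0,0,0],[0,0,0]]]'

```text
time: 32.03
eef_pos: [0.4303, 0.1923, 0.0038]
tcp_rot: [0.577, 0.817, 0.0, 0.0]
contact_force: [-0.2, -0.8, -0.8]
opening: -0.001
finger_force: 0.0
```

Call:
step_arm --increments '[[[0,0,-1.5],[0,0,0]],[[0,0,-1.3],[0,0,0]],[[0,0,0],[0,0,0]],[[0,0,0],[0,0,0]]]'

```text
time: 32.37
eef_pos: [0.4298, 0.1923, 0.0007]
tcp_rot: [0.577, 0.817, 0.0, 0.0]
contact_force: [0.6, -0.0, -0.3]
opening: 0.004
finger_force: 0.0
```

Call:
step_arm --increments '[[[0,0,-0.5],[0,0,0]],[[0,0,0],[0,0,0]],[[0,0,0],[0,0,0]]]'

```text
time: 32.62
eef_pos: [0.4298, 0.1923, 0.0001]
tcp_rot: [0.576, 0.817, 0.0, 0.0]
contact_force: [0.3, -0.2, -0.2]
opening: 0.002
finger_force: 0.1
```

Call:
step_arm --increments '[[[0,0,-0.4],[0,0,0]],[[0,0,0],[0,0,0]],[[0,0,0],[0,0,0]]]'

```text
time: 32.87
eef_pos: [0.4298, 0.1923, 0.0001]
tcp_rot: [0.576, 0.817, -0.0, -0.0]
contact_force: [-2.3, 0.1, 5.9]
opening: 0.002
finger_force: 2.7
```

Call:
step_arm --increments '[[[0,0,-0.4],[0,0,0]],[[0,0,0],[0,0,0]],[[0,0,0],[0,0,0]]]'

```text
time: 33.12
eef_pos: [0.4298, 0.1923, 0.0]
tcp_rot: [0.576, 0.817, -0.0, -0.0]
contact_force: [-2.4, -1.3, 9.0]
opening: -0.001
finger_force: 4.2
```

Call:
step_arm --increments '[[[0,0,-0.4],[0,0,0]],[[0,0,0],[0,0,0]],[[0,0,0],[0,0,0]]]'

```text
time: 33.37
eef_pos: [0.4298, 0.1923, 0.0]
tcp_rot: [0.576, 0.817, -0.001, -0.0]
contact_force: [-4.2, -1.4, 12.1]
opening: 0.003
finger_force: 5.8
```

Desk reads 0.05 mm, so the flange really is at about 72.0 mm, slightly too tight against the 73 mm gasket contact. I'll regrip and ease it back by about half a millimetre.

Call:
step_arm --increments '[[[0,0,30],[0,0,0]],[[0,0,40],[0,0,0]],[[0,0,40],[0,0,0]],[[7,-30,0],[0,0,0]],[[7,-30,0],[0,0,0]],[[7,-30,0],[0,0,0]],[[7,-30,0],[0,0,0]],[[0,0,0],[0,0,0]]]'

```text
time: 34.03
eef_pos: [0.4591, 0.0686, 0.1092]
tcp_rot: [0.578, 0.816, 0.0, 0.001]
contact_force: [0.8, -0.2, -0.6]
opening: -0.0
finger_force: 0.0
```

Call:
step_arm --increments '[[[0,0,0],[0,0,0]],[[0,0,0],[0,0,0]],[[0,0,0],[0,0,0]],[[0,0,0],[0,0,0]],[[0,0,0],[0,0,0]]]' --fingers 0.75

```text
time: 34.45
eef_pos: [0.4574, 0.0732, 0.1086]
tcp_rot: [0.576, 0.818, -0.0, -0.0]
contact_force: [0.4, -0.4, -0.0]
opening: 0.706
finger_force: 0.0
```

Call:
step_arm --increments '[[[0.3,-0.9,0],[0,0,0]],[[0,0,0],[0,0,0]],[[0,0,0],[0,0,0]],[[0,0,-17],[0,0,0]],[[0,0,-20],[0,0,0]],[[0,0,-14],[0,0,0]],[[0,0,0],[0,0,0]],[[0,0,0],[0,0,0]]]'

```text
time: 35.12
eef_pos: [0.4574, 0.0715, 0.0573]
tcp_rot: [0.576, 0.817, -0.001, -0.001]
contact_force: [0.7, -0.0, 0.1]
opening: 0.875
finger_force: 0.0
```

Call:
step_arm --increments '[[[0,0,0],[0,0,0]],[[0,0,0],[0,0,0]],[[0,0,0],[0,0,0]],[[0,0,0],[0,0,0]],[[0,0,0],[0,0,0]]]' --fingers 0.1

```text
time: 35.53
eef_pos: [0.4583, 0.0711, 0.0593]
tcp_rot: [0.576, 0.817, -0.0, 0.0]
contact_force: [-3.5, -0.5, 5.7]
opening: 0.645
finger_force: 43.1
```

```bash
python3 st.py
```

```text
[0.458 0.071 0.059] yang 0.3428986263091909 q6 -0.407020313285306 F [-3.48  -0.535  5.661] T [-0.291  0.729  0.123] 0.6449478568400306 35.5333
```

Call:
step_arm --increments '[[[0,0,0.2],[0,0,0.03]],[[0,0,0.2],[0,0,0.03]],[[0,0,0.2],[0,0,0.03]],[[0,0,0.2],[0,0,0.04]],[[0,0,0],[0,0,0]]]'

```text
time: 35.95
eef_pos: [0.4587, 0.0711, 0.0598]
tcp_rot: [0.522, 0.853, 0.0, 0.001]
contact_force: [-2.1, -0.3, 3.7]
opening: 0.643
finger_force: 42.9
```

```bash
python3 st.py
```

```text
[0.459 0.071 0.06 ] yang 0.47298696133165663 q6 -0.5377240386309399 F [-2.062 -0.284  3.738] T [-0.173  0.387  0.214] 0.6426537735355843 35.95
```

Call:
step_arm --increments '[[[0,0,0],[0,0,0]],[[0,0,0],[0,0,0]],[[0,0,10],[0,0,0]],[[0,0,20],[0,0,0]],[[0,0,12],[0,0,0]],[[0,0,0],[0,0,0]]]' --fingers 0.75

```text
time: 36.45
eef_pos: [0.4606, 0.0714, 0.1042]
tcp_rot: [0.522, 0.853, 0.002, 0.003]
contact_force: [1.0, -0.5, 0.9]
opening: 0.879
finger_force: 0.0
```

Call:
step_arm --increments '[[[-5,10,0],[0,0,0]],[[-4.5,10,0],[0,0,0]],[[0,0,0],[0,0,0]],[[0,0,0],[0,0,0]],[[0,0,0],[0,0,0]],[[0,0,0],[0,0,0]],[[0,0,0],[0,0,0]],[[0,0,0],[0,0,0]]]' --fingers -1

```text
time: 37.12
eef_pos: [0.4486, 0.0912, 0.1005]
tcp_rot: [0.522, 0.853, -0.0, -0.0]
contact_force: [0.6, 0.4, 1.0]
opening: -0.004
finger_force: 0.0
```

Call:
step_arm --increments '[[[0,0,-9],[0,0,0]],[[0,0,-9],[0,0,0]],[[0,0,-7.5],[0,0,0]],[[0,0,0],[0,0,0]],[[0,0,0],[0,0,0]],[[0,0,0],[0,0,0]]]'

```text
time: 37.62
eef_pos: [0.4483, 0.0914, 0.0748]
tcp_rot: [0.522, 0.853, -0.0, -0.0]
contact_force: [0.5, -0.6, -0.6]
opening: -0.002
finger_force: 0.0
```

Call:
step_arm --increments '[[[0,0,-0.8],[0,0,0]],[[0,0,-0.6],[0,0,0]],[[0,0,0],[0,0,0]],[[0,0,0],[0,0,0]]]'

```text
time: 37.95
eef_pos: [0.4486, 0.0914, 0.0739]
tcp_rot: [0.522, 0.853, 0.0, 0.0]
contact_force: [0.1, -0.1, -0.1]
opening: 0.0
finger_force: 0.0
```

Call:
step_arm --increments '[[[0,0,-0.3],[0,0,0]],[[0,0,0],[0,0,0]],[[0,0,0],[0,0,0]]]'

```text
time: 38.2
eef_pos: [0.4485, 0.0914, 0.0735]
tcp_rot: [0.522, 0.853, 0.0, 0.0]
contact_force: [-0.6, 0.2, -0.5]
opening: -0.0
finger_force: 0.0
```

Call:
step_arm --increments '[[[0,0,-0.3],[0,0,0]],[[0,0,0],[0,0,0]],[[0,0,0],[0,0,0]]]'

```text
time: 38.45
eef_pos: [0.4485, 0.0914, 0.0731]
tcp_rot: [0.522, 0.853, -0.0, -0.0]
contact_force: [-0.6, 0.9, -0.2]
opening: 0.0
finger_force: 0.0
```

Call:
step_arm --increments '[[[0,0,-0.3],[0,0,0]],[[0,0,0],[0,0,0]],[[0,0,0],[0,0,0]]]'

```text
time: 38.7
eef_pos: [0.4485, 0.0914, 0.0728]
tcp_rot: [0.522, 0.853, -0.0, -0.0]
contact_force: [-0.5, 0.3, -0.1]
opening: -0.002
finger_force: 0.0
```

Call:
step_arm --increments '[[[0,0,-0.3],[0,0,0]],[[0,0,0],[0,0,0]],[[0,0,0],[0,0,0]]]'

```text
time: 38.95
eef_pos: [0.4485, 0.0914, 0.0725]
tcp_rot: [0.522, 0.853, -0.0, -0.0]
contact_force: [-0.3, 0.5, -0.1]
opening: -0.005
finger_force: 0.0
```

Call:
step_arm --increments '[[[0,0,-0.3],[0,0,0]],[[0,0,0],[0,0,0]],[[0,0,0],[0,0,0]]]'

```text
time: 39.2
eef_pos: [0.4485, 0.0914, 0.0724]
tcp_rot: [0.522, 0.853, -0.0, -0.0]
contact_force: [-1.5, -0.1, 1.9]
opening: -0.0
finger_force: 1.0
```

Call:
step_arm --increments '[[[0,0,12],[0,0,0]],[[0,0,12],[0,0,0]],[[6,-13,0],[0,0,0]],[[6,-13,0],[0,0,0]],[[6,-12,0],[0,0,0]],[[0,0,0],[0,0,0]],[[0,0,0],[0,0,0]],[[0,0,0],[0,0,0]]]'

```text
time: 39.87
eef_pos: [0.466, 0.0538, 0.0959]
tcp_rot: [0.522, 0.853, -0.0, -0.0]
contact_force: [-0.0, -0.6, 0.6]
opening: 0.0
finger_force: 0.0
```

Call:
step_arm --increments '[[[0,0,-7],[0,0,0]],[[0,0,-8],[0,0,0]],[[0,0,-6],[0,0,0]],[[0,0,0],[0,0,0]],[[0,0,0],[0,0,0]],[[0,0,0],[0,0,0]]]'

```text
time: 40.37
eef_pos: [0.4665, 0.0535, 0.0751]
tcp_rot: [0.522, 0.853, -0.0, -0.0]
contact_force: [0.2, 0.4, 0.5]
opening: -0.002
finger_force: 0.0
```

Call:
step_arm --increments '[[[0,0,-0.7],[0,0,0]],[[0,0,0],[0,0,0]],[[0,0,0],[0,0,0]]]'

```text
time: 40.62
eef_pos: [0.4667, 0.0534, 0.0748]
tcp_rot: [0.522, 0.853, 0.0, 0.0]
contact_force: [-0.4, -0.4, 0.6]
opening: -0.002
finger_force: 0.0
```

Call:
step_arm --increments '[[[0,0,-0.4],[0,0,0]],[[0,0,0],[0,0,0]],[[0,0,0],[0,0,0]]]'

```text
time: 40.87
eef_pos: [0.4665, 0.0534, 0.0742]
tcp_rot: [0.522, 0.853, 0.0, 0.0]
contact_force: [-0.3, -0.4, 0.6]
opening: -0.002
finger_force: 0.0
```

Call:
step_arm --increments '[[[0,0,-0.4],[0,0,0]],[[0,0,0],[0,0,0]],[[0,0,0],[0,0,0]]]'

```text
time: 41.12
eef_pos: [0.4664, 0.0534, 0.0737]
tcp_rot: [0.522, 0.853, -0.0, -0.0]
contact_force: [-0.4, -0.1, -0.1]
opening: 0.0
finger_force: 0.0
```

Call:
step_arm --increments '[[[0,0,-0.4],[0,0,0]],[[0,0,0],[0,0,0]],[[0,0,0],[0,0,0]]]'

```text
time: 41.37
eef_pos: [0.4665, 0.0534, 0.0733]
tcp_rot: [0.522, 0.853, -0.0, -0.0]
contact_force: [-0.0, -0.3, 0.1]
opening: 0.001
finger_force: 0.0
```

Call:
step_arm --increments '[[[0,0,-0.3],[0,0,0]],[[0,0,0],[0,0,0]],[[0,0,0],[0,0,0]]]'

```text
time: 41.62
eef_pos: [0.4665, 0.0534, 0.073]
tcp_rot: [0.522, 0.853, -0.0, -0.0]
contact_force: [-0.3, 0.9, 0.8]
opening: 0.003
finger_force: 0.0
```

Call:
step_arm --increments '[[[0,0,-0.3],[0,0,0]],[[0,0,0],[0,0,0]],[[0,0,0],[0,0,0]]]'

```text
time: 41.87
eef_pos: [0.4665, 0.0534, 0.0727]
tcp_rot: [0.522, 0.853, -0.0, -0.0]
contact_force: [0.3, 0.1, 0.1]
opening: 0.004
finger_force: 0.0
```

Call:
step_arm --increments '[[[0,0,-0.3],[0,0,0]],[[0,0,0],[0,0,0]],[[0,0,0],[0,0,0]]]'

```text
time: 42.12
eef_pos: [0.4665, 0.0534, 0.0724]
tcp_rot: [0.522, 0.853, 0.0, 0.0]
contact_force: [-0.1, 0.9, 0.4]
opening: 0.002
finger_force: 0.1
```

Both sides of the flange read about 72.4 mm, so the ring is level, on the gasket and above the 72 mm limit. I'll retreat and hand in.

Call:
step_arm --increments '[[[0,0,10],[0,0,0]],[[0,0,25],[0,0,0]],[[0,0,30],[0,0,0]],[[0,0,30],[0,0,0]],[[0,0,0],[0,0,0]],[[0,0,0],[0,0,0]],[[0,0,0],[0,0,0]],[[0,0,0],[0,0,0]]]'

```text
time: 42.78
eef_pos: [0.4655, 0.0535, 0.1662]
tcp_rot: [0.522, 0.853, -0.001, -0.001]
contact_force: [-0.7, 0.4, -0.0]
opening: -0.0
finger_force: 0.0
```

```bash
python3 fit.py 0.87 pics/f5.png; python3 fz.py|head -4; python3 -c "
from plant import sign_off;print(sign_off())"
```

```text
60 [0.0551416 0.8954834] 31.90625
60 [0.05469224 0.89276464 0.45794575 0.07154197] 30.96875
70 [0.05564062 0.86132812] 21.796875
70 [0.055608   0.86851434 0.45744044 0.07244842] 21.109375
the job is handed in; nothing more can be done
None
```

I seated the disk stub-up and screwed the ring home. Its top touched level at about 72.4 mm on both sides after I eased it back half a millimetre from 72.0 mm, right at the forcing limit, and the job was handed in at about 43 s.

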